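# Slide the flat gauge under the jig's bridge

## Robot

A 6-joint arm with a two-finger parallel gripper is mounted at the origin on the work surface. World frame = base frame: x ahead of the robot, y to its left, z up, the work surface at z = 0. Lengths are in m, angles in degrees, forces in N, time in s.
With the tool pointing down it reaches from about 0.4 to 0.825 m from the base axis. Payload 7 kg.
Tool frame: the origin (TCP) lies at the very end of the fingers, on their centre line; the grasp point (between the pads) lies 19 mm behind it (ctrl.tcp_to_grasp is the distance from the TCP to the grasp point, in m); z points along the fingers, x is the direction in which the jaws open and shut, and the axes are right-handed (so a half turn about z gives the same grasp; the last joint's range is limited). The gripper opens to 88 mm and grips with 3 to 60 N. Pads are 19 mm wide; open, the fingers measure 130 mm over their backs; the gripper's body (78 mm by 193 mm) begins 47 mm behind the grasp point.
Start: joints at [-46.576, 20.546, 0.682, 0, -70.136, -16.507], TCP at [0.306, -0.602, 0.227] pointing down, gripper open.
Joint ranges: [-176.03, 176.03], [-82.01, 121.73], [-58.28, 71.71], [-173.87, 95.51], [-174.79, -0.11], [-173.66, 173.66]. Speed limits (degrees/s): [136.94, 136.94, 172.46, 180, 180, 180].

## Interface

Orientations are given as [roll, pitch, yaw] about the fixed x, y, z axes, in that order (R = Rz(yaw) Ry(pitch) Rx(roll)).
In Python, from plant import sensors, vision, ticket, ctrl gives the robot as it stands. The module is installed in compiled form; this text tells all that it offers.
- The arm moves only by the tool drive_tool, never from a script. Its argument "moves" is a list of rows, each a list of 6 numbers: the shift along the tool's x, y, z in units of 0.15 m (1.0 is 0.15 m), then the turn, a rotation vector about the tool's x, y, z in units of 60 degrees (1.0 is 60 degrees). In form: [[dx, dy, dz, rx, ry, rz], ...]. A call has 1 to 8 rows; each row is the pose to reach, as a shift and turn from the pose measured when the call began, along the tool's axes at that moment; what a row does not reach only later rows make up. A row lasts 1/10 s, in which the tool goes at most 50 mm and 8.59 degrees, less where a joint would pass 70% of its speed; a pose out of reach is approached as far as the arm can. A call with a number of a shift or a turn outside -1 to 1 is refused whole. A call with a gripper value outside its range is refused whole. "fingers" is the opening, from -1 (shut) to 1 (fully open), set as the call begins (left out, the last holds). The fingers move at their own pace and stop on an object; the grip force is fixed at half the most. Time passes only in rows, so rows that repeat a pose let the fingers close. It gives the time, the measured TCP pose, the force and the opening at its end, in the units of the state.
- sensors.get_obs(): the state, without advancing time (a new reading comes with each control period).
- vision.snapshot(name): name is "scene" or "top"; returns a dict with "pixels" (420x560x3 uint8, red, green, blue), "fx", "fy", "cx", "cy" (pixels), "R" (3x3) and "t" (3): a world point X has camera coordinates R X + t. Camera axes: x right, y down, z forward; pixel columns grow to the right and rows downward; lengths in m; the calibration is good to about 2 mm. A picture is of the moment at which its call begins. There is no depth.
- ticket.close_job(): hands the job in, once; it reports no verdict.
The state is a dict: "clock": time; "joint_pos": joint angles; "qvel": joint speeds; "tau": joint torques, N m; "tool_pos": TCP position; "orientation": TCP orientation; "force": force on the tool from outside, world axes, zero at the start; "moment": the same for the moment, N m; "opening": finger opening in m.
Only numpy, scipy, OpenCV 4.12 (cv2) and the standard library are available. Lean on these libraries where they do the work, as an engineer would, in place of code of your own. Each camera call takes 0.05 s, during which the arm holds its last target.

## Task

Check the setting of the jig's low bridge with the flat gauge: push the loose aluminium plate along the table with the fingertips, lengthwise in at the jig's open end and under the bridge, until its far end sits squarely against the wooden stop. Keep it flat on the table, never lifting or tipping it, and leave the other things on the bench where they are.

Things in the scene. Friction and masses are not known exactly. Their poses are not given: they have to be found in the camera images.
- gauge: the flat gauge: a plain rectangular aluminium plate, 150 mm long, 90 mm wide, 16 mm thick, about 0.5 kg, loose, lying flat on the table in front of the jig's open end. Origin: centre of its underside; x along its length, y across, z up. Too wide to be taken between the fingers.
- jig: the jig, fixed to the table. Origin: on the table under the middle of its bridge. Its +x is the way the gauge travels in from the open end, y across, z up. Two wooden side rails, 20 mm high, x -25 to +90 mm, inner faces at y = +-57 mm, with bare table between them, carry the bridge. When the gauge is home its centre is at x = -15 mm and its near end at x = -90 mm, still outside.
- bridge (a point): middle of the underside of the jig's bridge, 20 mm above the table; axes as the jig's. The bridge is an aluminium bar, 50 mm along x and 174 mm along y, top 38 mm above the table, with a black knob on each end up to 56 mm high.
- stop (a point): foot of the near face of the jig's stop, a wooden block across the far end of the jig, 30 mm high, 60 mm beyond the bridge's middle; axes as the jig's.
- offcut: wooden offcut, 75 x 40 x 30 mm, lying beside the jig; to be left alone. Origin: centre of its underside.
- tin: small round steel tin, 52 mm across, 50 mm high, beside the jig; to be left alone. Origin: centre of its underside.
- wheel: small dark steel knob, 44 mm across, 30 mm high, beside the gauge's way; to be left alone. Origin: centre of its underside.
- screwdriver: screwdriver lying left on the table; to be left alone. Origin: within it.
- hammer: hammer lying left at the back; to be left alone. Origin: within it.
- glue: yellow glue bottle, 60 mm across, 170 mm high, right of the work; to be left alone. Origin: centre of its underside.
- mug: white mug, 80 mm across, 90 mm high, right of the work; to be left alone. Origin: centre of its underside.
- wrench: steel wrench lying right on the table; to be left alone. Origin: within it.
Not all that is in view belongs to the job. Of the things that look like the gauge, take the one that is farthest from the robot's base at the start. There is more than one size of the jig; the job needs the smaller.

How it is judged (in metres and radians):
At the end, for the whole second after the job is handed in: The gauge lies flat and at rest between the rails under the bridge, its far end within 5 mm of the stop and within 0.06 rad of square to it (x of gauge in the frame of jig between -0.02 and -0.01 m and y of gauge in the frame of jig between -0.017 and 0.017 m and angle between the x axis of gauge and the x axis of jig, either way round below 0.06 rad and height (world z) of gauge below 0.003 m and angle between gauge's own z axis and vertical below 0.03 rad and linear speed of gauge below 0.01 m/s); the robot touches nothing.
It fails at once if the gauge is lifted off the table (origin more than 8 mm up) (height (world z) of gauge above 0.008 m).
It fails at once if the gauge is tipped by more than 0.1 rad (angle between gauge's own z axis and vertical above 0.1 rad).
It fails at once if another thing on the bench is moved by more than 25 mm (distance of any of offcut, tin, wheel, screwdriver, hammer, glue, mug, wrench from where it was at the start of the episode above 0.025 m).
It also fails if it takes over 58 s, if anything falls off the work surface, if the arm or the gripper's body presses on something with over 40 N, if the wrist force passes 120 N, or if a joint passes its speed limit or range.

## Working session

There is one attempt and no reset: what is moved stays moved. The work goes in short steps, Python scripts to look and compute and a tool call to move; the robot and the scene stay as the last step left them, time stands still between calls to the robot, and variables do not carry over. Pictures are saved under pics/ and viewed, and the job is handed in when it is done.

Besides the shell and the picture viewer there is one more tool, called after ">>>" as name(argument=value, ...), one argument or row to a line, values as JSON. drive_tool: Moves the arm, as the interface text tells. Shifts and turns lie within -1 to 1; 1 stands for 0.15 m of shift or 60 degrees of turn. Its arguments: {"type":"object","properties":{"moves":{"type":"array"},"fingers":{"type":"number"}},"required":["moves"]}

```bash
mkdir -p pics
python3 - <<'E'
from plant import sensors, vision
import cv2,pickle
for n in("top","scene"):
    s=vision.snapshot(n); pickle.dump(s,open(f"{n}0.pkl","wb"))
    cv2.imwrite(f"pics/{n}0.png",cv2.resize(s["pixels"][:,:,::-1],(800,600),interpolation=cv2.INTER_CUBIC)); print(s["R"],s["t"],s["fx"],s["cx"],s["cy"])
print(sensors.get_obs())
E
```

```text
[[ 1.43500393e-02 -9.99897001e-01 -2.51116913e-04]
 [-9.97248801e-01 -1.42937665e-02 -7.27359347e-02]
 [ 7.27248536e-02  1.29418956e-03 -9.97351202e-01]] [-0.05002707  0.53077819  1.12485592] 421.6132342583284 276.00812436456414 208.77511877442333
[[ 0.56078753  0.82768869  0.0211844 ]
 [ 0.43642974 -0.27375951 -0.85707923]
 [-0.70359535  0.48988485 -0.51474888]] [-0.25303294 -0.17673084  1.73347679] 500.93493958143085 274.5759666661035 210.7281826142562
{'clock': 0.1, 'joint_pos': array([-4.65756052e+01,  2.05880360e+01,  6.38157291e-01, -1.59386763e-02,
       -7.01331386e+01, -1.65058000e+01]), 'qvel': array([0.03684874, 0.00106492, 0.10642467, 0.07720462, 0.09125961,
       0.0602303 ]), 'tau': array([-1.57910941e-03, -5.84163451e+01,  2.93751562e+01,  7.01555997e+00,
        1.01693204e-02, -5.47569960e-05]), 'tool_pos': array([ 0.30535474, -0.60150812,  0.22570747]), 'orientation': array([-1.79990778e+02, -8.38535433e-02,  1.16913161e+02]), 'force': array([-0.44362194,  0.09678515,  0.35539427]), 'moment': array([-0.00920205,  0.03990678,  0.02937138]), 'opening': 0.08783716400753652}
```

View pics/top0.png

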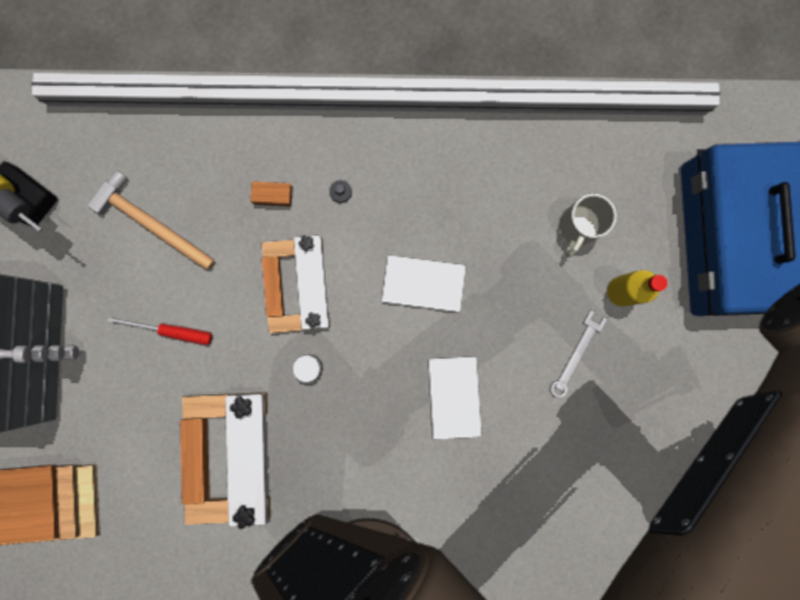

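View pics/scene0.png

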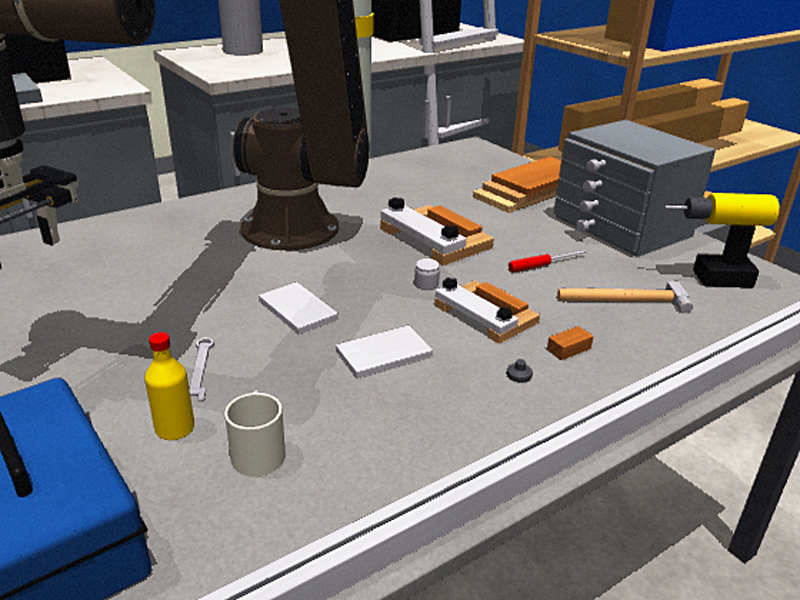

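Two plates can be the gauge: A at about (424,284) and B at about (455,398) in the 800x600 top view. There are also two jigs: small at about (296,284) and large at about (224,460). The robot's base is towards the bottom, so plate A is the farther one, and the upper jig is the smaller. I'll confirm both in an enlarged crop and measure their corners.

```bash
cat > h.py <<'E'
import numpy as np,pickle,cv2
def ray(s,u,v,z):
    R,t=np.array(s["R"]),np.array(s["t"]); d=R.T@np.array([(u-s["cx"])/s["fx"],(v-s["cy"])/s["fy"],1]); c=-R.T@t
    return c+d*(z-c[2])/d[2]
def proj(s,X):
    c=np.array(s["R"])@np.array(X)+np.array(s["t"]); return np.array([s["fx"]*c[0]/c[2]+s["cx"],s["fy"]*c[1]/c[2]+s["cy"]])
def crop(s,u0,v0,w,h,k,name):
    cv2.imwrite(name,cv2.resize(s["pixels"][v0:v0+h,u0:u0+w,::-1],(w*k,h*k),interpolation=cv2.INTER_CUBIC))
E
python3 - <<'E'
from h import *
s=pickle.load(open("top0.pkl","rb"))
crop(s,175,150,160,110,5,"pics/crop0.png")
for n,u,v in(("A",424,284),("B",455,398),("jig",311,283)): print(n,ray(s,u*.7,v*.7,.016))
# plate A by thresholding
g=cv2.cvtColor(s["pixels"],cv2.COLOR_RGB2GRAY); m=(g>190).astype(np.uint8)
n,l,st,c=cv2.connectedComponentsWithStats(m)
for i in range(1,n):
    if st[i,4]>300:
        cn=cv2.findContours((l==i).astype(np.uint8),0,1)[0][0]; r=cv2.minAreaRect(cn); b=cv2.boxPoints(r)
        print(st[i],[np.round(ray(s,*p,.016)[:2],4) for p in b],b.tolist())
E
```

```text
A [ 0.55976115 -0.09869527  0.016     ]
B [ 0.34507109 -0.15936335  0.016     ]
jig [0.55858829 0.11699381 0.016     ]
[  23   51  480   13 2825] [array([0.9481, 0.671 ]), array([0.9651, 0.6718]), array([ 0.9646, -0.668 ]), array([ 0.9476, -0.6673])] [[22.977386474609375, 56.59210205078125], [23.061370849609375, 50.68334197998047], [502.0782165527344, 57.49401092529297], [501.9942321777344, 63.40277099609375]]
[  23   60  480   13 2945] [array([0.9217, 0.6696]), array([0.94  , 0.6705]), array([ 0.9394, -0.6674]), array([ 0.9211, -0.6667])] [[22.931655883789062, 65.78474426269531], [23.022842407226562, 59.40032958984375], [502.08221435546875, 66.24403381347656], [501.99102783203125, 72.62844848632812]]
[206 165  23  65 914] [array([0.6463, 0.1535]), array([0.6512, 0.1039]), array([0.4777, 0.0855]), array([0.4729, 0.1346])] [[205.17239379882812, 166.0689697265625], [223.29653930664062, 164.55862426757812], [228.57931518554688, 227.95172119140625], [210.45516967773438, 229.46206665039062]]
[ 268  179   58   39 1757] [array([ 0.5273, -0.0191]), array([ 0.6153, -0.0293]), array([ 0.5978, -0.1775]), array([ 0.51  , -0.1665])] [[267.4383850097656, 210.26821899414062], [271.6555480957031, 178.21783447265625], [325.7712707519531, 185.33831787109375], [321.5541076660156, 217.38870239257812]]
[ 301  250   36   57 1816] [array([ 0.4178, -0.1096]), array([ 0.4246, -0.1984]), array([ 0.2763, -0.2083]), array([ 0.2697, -0.1204])] [[300.2607421875, 251.17120361328125], [333.13232421875, 249.11676025390625], [336.61090087890625, 304.77435302734375], [303.73931884765625, 306.82879638671875]]
[ 157  277   28   91 1817] [array([0.3427, 0.2752]), array([0.3457, 0.2079]), array([0.1096, 0.1933]), array([0.1067, 0.2595])] [[156.9424285888672, 277.1580505371094], [181.98048400878906, 276.3756408691406], [184.7921905517578, 366.3502502441406], [159.75413513183594, 367.1326599121094]]
```

View pics/crop0.png

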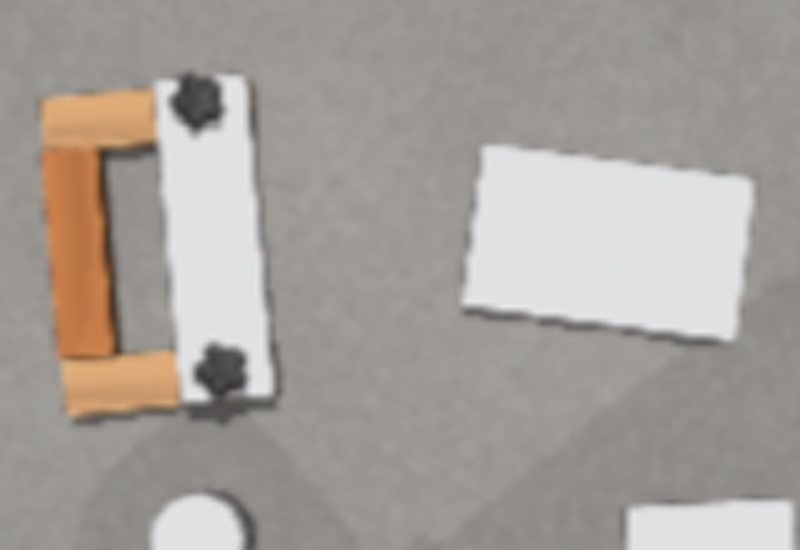

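The crop shows plate A with corners at crop (482,146), (752,180), (735,340), (462,308). The small jig's bridge runs from (200,75) to (230,405), with the stop to its left. Plate A's corners measure about 149 x 89 mm, and the bar about 174 mm, so this plate and jig match the description. Next I'll work out both poses.

```bash
cat >> h.py <<'E'
def comp(s,lo,near,thr=190):
    g=cv2.cvtColor(s["pixels"],cv2.COLOR_RGB2GRAY)
    return g
def fit_rect(s,mask,z,L,W,x0):
    # fit L x W rectangle (pose cx,cy,yaw) to world-projected contour
    from scipy.optimize import least_squares
    cn=max(cv2.findContours(mask,0,cv2.CHAIN_APPROX_NONE)[0],key=cv2.contourArea)[:,0,:].astype(float)
    P=np.array([ray(s,u,v,z)[:2] for u,v in cn])
    def f(q):
        c,sn=np.cos(q[2]),np.sin(q[2]); d=(P-q[:2])@np.array([[c,-sn],[sn,c]])
        return np.maximum(np.abs(d[:,0])-L/2+.001,np.abs(d[:,1])-W/2+.001)  # ~half pixel inset
    r=least_squares(f,x0,loss="soft_l1",f_scale=.001); return r.x,np.sqrt(np.mean(r.fun**2))
E
python3 - <<'E'
from h import *
s=pickle.load(open("top0.pkl","rb"))
g=cv2.cvtColor(s["pixels"],cv2.COLOR_RGB2GRAY); m=(g>185).astype(np.uint8)
def sub(u0,v0,u1,v1):
    o=np.zeros_like(m);o[v0:v1,u0:u1]=m[v0:v1,u0:u1];return o
q,e=fit_rect(s,sub(262,172,332,224),.016,.15,.09,[.56,-.1,1.68]); print("gauge",q[:2],np.degrees(q[2]),e)
b=sub(203,160,233,235); b=cv2.fillPoly(b,[cv2.convexHull(max(cv2.findContours(b,0,1)[0],key=cv2.contourArea))],1)
j,e=fit_rect(s,b,.038,.05,.174,[.56,.117,1.66]); print("jig",j[:2],np.degrees(j[2]),e)
# stop near face base check: crop corners -> z=0 stop top near edge z=.03
k=lambda u,v:(175+u/5,150+v/5)
for u,v in((100,150),(115,352)): print("stop edge",ray(s,*k(u,v),.03))
for u,v in((112,145),(175,352)):print("rail inner",ray(s,*k(u,v),.02))
c,sn=np.cos(j[2]),np.sin(j[2]); A=np.array([[c,-sn],[sn,c]])
print("gauge in jig",(q[:2]-j[:2])@A, np.degrees(q[2]-j[2]))
print("stop in jig",[(ray(s,*k(u,v),.03)[:2]-j[:2])@A for u,v in((100,150),(115,352))])
print("rails in jig",[(ray(s,*k(u,v),.02)[:2]-j[:2])@A for u,v in((105,148),(120,150),(155,145),(120,352),(175,350))])
for n,u,v,z in(("tin",306,368,.05),("wheel",341,190,.03),("wrench end",560,388,.01)):print(n,ray(s,u*.7,v*.7,z))
E
```

```text
gauge [ 0.56268469 -0.0976096 ] 83.24495979013072 0.001179885055224985
jig [0.55980778 0.11639857] 96.21783620609602 0.0008693149735395593
stop edge [0.60547427 0.17755607 0.03      ]
stop edge [0.49639184 0.16641314 0.03      ]
rail inner [0.60970534 0.17304985 0.02      ]
rail inner [0.49728364 0.13579293 0.02      ]
gauge in jig [-0.21306082  0.02031899] -12.9728764159653
stop in jig [array([ 0.05585165, -0.05202174]), array([0.05658885, 0.05762587])]
rails in jig [array([ 0.0548462 , -0.05445561]), array([ 0.04679261, -0.05259096]), array([ 0.02756987, -0.05353417]), array([0.05569708, 0.05725544]), array([0.02596258, 0.05897588])]
tin [0.39869362 0.11755903 0.05      ]
wheel [0.7361583  0.06216997 0.03      ]
wrench end [ 0.36615762 -0.35873059  0.01      ]
```

The gauge is in the jig frame at about (-213, +20) mm, turned -13°. The checks agree: the stop edge measures about 56 mm (nominal 60), and the rails about -53 and +58 mm (nominal ±57).

I'll push with the open fingertips, both on the near end, so the plate follows the tool. It goes straight along its own heading first, then through a 13° left arc, then straight in. First comes the approach at the present height, with the tool turned to yaw 173.

```bash
cat > go.py <<'E'
import sys,numpy as np
from scipy.spatial.transform import Rotation as Ro
from plant import sensors
def units(tx,ty,tz,yaw):
    o=sensors.get_obs(); R=Ro.from_euler("xyz",o["orientation"],degrees=True)
    T=Ro.from_euler("xyz",[180,0,yaw],degrees=True)
    d=R.inv().apply(np.array([tx,ty,tz])-o["tool_pos"])/.15; r=np.degrees((R.inv()*T).as_rotvec())/60
    return np.round(d,3),np.round(r,3)
if __name__=="__main__":
    o=sensors.get_obs(); print(o["clock"],o["tool_pos"],o["orientation"])
    print(*units(*map(float,sys.argv[1:5])))
E
python3 go.py 0.550 -0.205 0.2 173.2
python3 -c "
from h import *
s=pickle.load(open('top0.pkl','rb'))
print(ray(s,625*.7,292*.7,.0),ray(s,590*.7,215*.7,.09))"
```

```text
0.1 [ 0.30535474 -0.60150812  0.22570747] [-1.79990778e+02 -8.38535433e-02  1.16913161e+02]
[1.619 2.651 0.173] [ 0.001 -0.001 -0.938]
[ 0.55135469 -0.48813915  0.        ] [ 0.68156947 -0.39257599  0.09      ]
```

>>> drive_tool(
  moves=[
    [0.6,1,0,0,0,-0.5],
    [0.6,1,0,0,0,-0.5],
    [0.6,1,0,0,0,-0.5],
    [0.6,1,0,0,0,-0.5],
    [0.6,1,0,0,0,-0.5],
  ],
  fingers=0.1,
)

```text
clock: 0.6
tool_pos: [0.4, -0.4506, 0.2259]
orientation: [179.9, -0.1, 147.3]
force: [0.0, -0.6, 0.4]
opening: 0.0531
```

```bash
python3 go.py 0.550 -0.205 0.2 173.2
```

```text
0.6 [ 0.39997581 -0.45062612  0.22589018] [ 1.79932643e+02 -7.84034948e-02  1.47251550e+02]
[0.044 1.918 0.175] [ 0.001 -0.001 -0.432]
```

>>> drive_tool(
  moves=[
    [0.04,1,0,0,0,-0.43],
    [0.04,1,0,0,0,-0.43],
    [0.04,1,0,0,0,-0.43],
    [0.04,1,0,0,0,-0.43],
    [0.04,1,0,0,0,-0.43],
  ],
)

```text
clock: 1.1
tool_pos: [0.4766, -0.3203, 0.2259]
orientation: [179.9, -0.1, 173.1]
force: [-0.2, -0.7, 0.1]
opening: 0.0482
```

```bash
python3 go.py 0.550 -0.205 0.1 173.2
```

```text
1.1 [ 0.47658204 -0.32034977  0.22590999] [ 1.79901988e+02 -6.17825575e-02  1.73121577e+02]
[-0.395  0.821  0.84 ] [ 0.002 -0.001 -0.001]
```

>>> drive_tool(
  moves=[
    [-0.395,0.82,0,0,0,0],
    [-0.395,0.82,0.3,0,0,0],
    [-0.395,0.82,0.84,0,0,0],
    [-0.395,0.82,0.84,0,0,0],
    [-0.395,0.82,0.84,0,0,0],
    [-0.395,0.82,0.84,0,0,0],
  ],
)

```text
clock: 1.7
tool_pos: [0.5486, -0.2059, 0.0981]
orientation: [179.9, -0.3, 173.0]
force: [-0.8, -0.0, 1.2]
opening: 0.0481
```

```bash
python3 go.py 0.550 -0.205 0.005 173.2
python3 - <<'E'
from h import *
from plant import vision
s=vision.snapshot("scene");crop(s,200,170,200,150,4,"pics/s1.png")
E
```

```text
1.7 [ 0.54862873 -0.20594141  0.09810628] [179.93801115  -0.33018813 173.04211014]
[-0.012  0.007  0.621] [ 0.001 -0.006 -0.003]
```

View pics/s1.png

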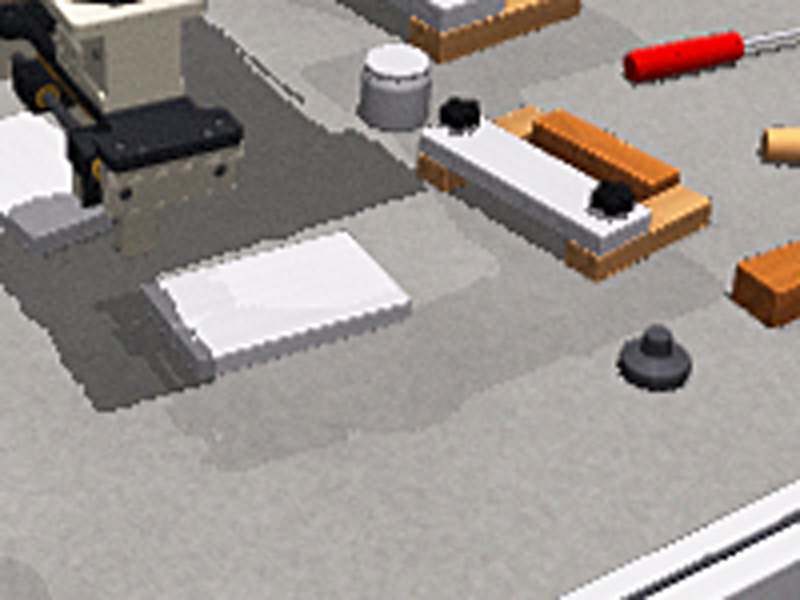

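The gripper hangs just behind the gauge's near end, with the near finger at about crop (135,250) and the plate's near end at about (185,320). The fingers are clear of the plate, so I can descend.

>>> drive_tool(
  moves=[
    [-0.01,0,0.25,0,0,0],
    [-0.01,0,0.45,0,0,0],
    [-0.01,0,0.55,0,0,0],
    [-0.01,0,0.61,0,0,0],
    [-0.01,0,0.615,0,0,0],
    [-0.01,0,0.615,0,0,0],
  ],
)

```text
clock: 2.35
tool_pos: [0.5521, -0.2073, 0.0095]
orientation: [180.0, -0.0, 173.0]
force: [0.1, 0.5, 0.4]
opening: 0.0481
```

```bash
python3 go.py 0.5527 -0.1815 0.005 173.2
python3 - <<'E'
from h import *
from plant import vision
s=vision.snapshot("top");crop(s,180,140,190,130,4,"pics/t2.png")
E
```

```text
2.35 [ 0.55209011 -0.20727081  0.00950001] [ 1.79954728e+02 -1.17050201e-03  1.73021427e+02]
[0.017 0.171 0.03 ] [ 0.001 -0.    -0.003]
```

View pics/t2.png

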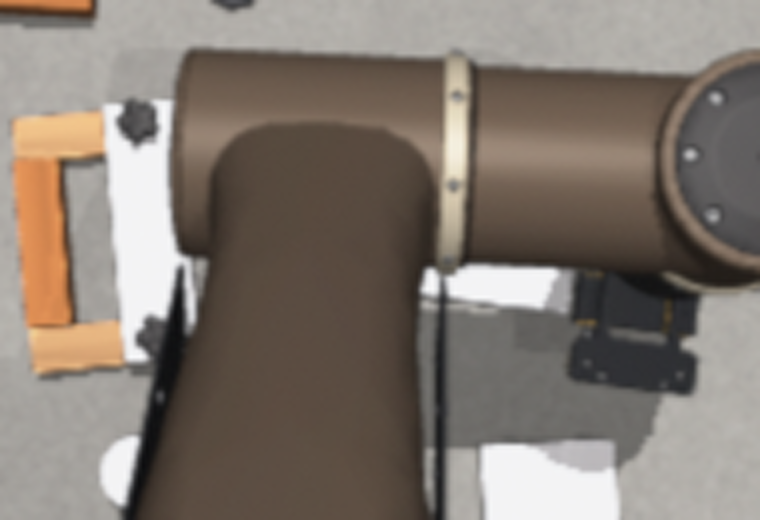

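The top camera's view is blocked by the arm, so I'll follow the push with the scene camera. The gap to the plate is about 25 mm.

>>> drive_tool(
  moves=[
    [0.0,0.05,0.028,0,0,0],
    [0.01,0.1,0.028,0,0,0],
    [0.015,0.14,0.028,0,0,0],
    [0.015,0.18,0.028,0,0,0],
    [0.015,0.22,0.028,0,0,0],
    [0.015,0.26,0.028,0,0,0],
    [0.015,0.3,0.028,0,0,0],
  ],
)

```text
clock: 3.1
tool_pos: [0.5557, -0.1619, 0.0057]
orientation: [180.0, 0.0, 173.0]
force: [-0.3, -4.4, 2.6]
opening: 0.0481
```

```bash
cat > look.py <<'E'
import sys
from h import *
from plant import vision
s=vision.snapshot("scene");pickle.dump(s,open("scene_last.pkl","wb"));crop(s,200,165,200,150,4,sys.argv[1])
E
python3 look.py pics/s3.png; python3 go.py 0.5527 -0.1815 0.005 173.2
```

```text
3.15 [ 0.55582699 -0.16107066  0.0055749 ] [1.79942085e+02 4.37880396e-02 1.73051610e+02]
[ 0.004 -0.138  0.004] [ 0.001  0.001 -0.002]
```

View pics/s3.png

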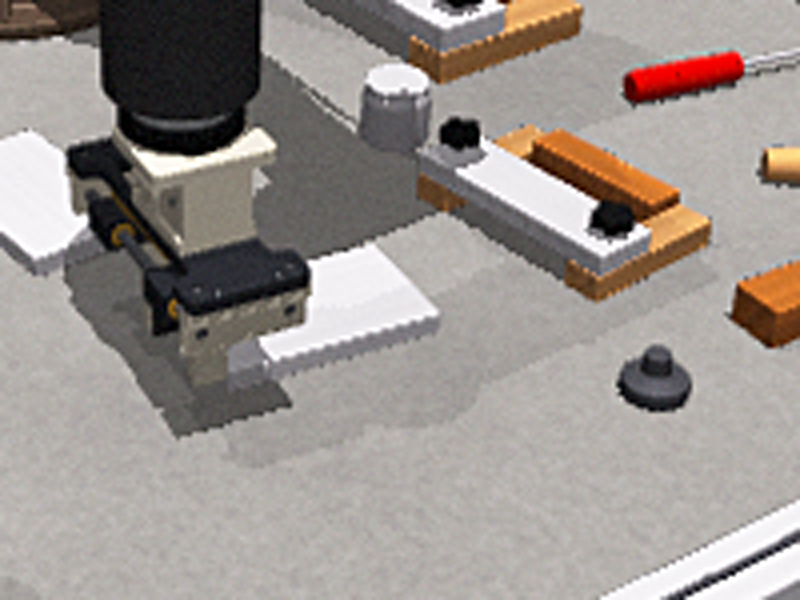

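The fingers are in contact (4.4 N). The plate's far corners are at crop (375,245) and (438,320). I'll compare them with where the tool pose says they should be.

```bash
cat > est.py <<'E'
import sys
from h import *
from plant import sensors
J=np.array([.5598,.1164]); jy=np.radians(96.2)
def injig(p): c,n=np.cos(jy),np.sin(jy); d=np.array(p)[:2]-J; return np.round(1000*np.array([c*d[0]+n*d[1],-n*d[0]+c*d[1]]),1)
o=sensors.get_obs(); h=np.radians(o["orientation"][2]%360-90); H=np.array([np.cos(h),np.sin(h)]); N=np.array([-H[1],H[0]])
g=o["tool_pos"][:2]+.0845*H
print("tool-based centre in jig",injig(g),"heading rel",np.degrees(h-jy), "far corners L,R",injig(g+.075*H+.045*N),injig(g+.075*H-.045*N))
s=pickle.load(open("scene_last.pkl","rb"))
a=list(map(float,sys.argv[1:]))
P=[]
for u,v in zip(a[::2],a[1::2]): 
    p=ray(s,200+(u+.5)/4-.5,165+(v+.5)/4-.5,.016);P.append(p);print(np.round(p,4),injig(p))
if len(P)>1:
    d=P[0]-P[1]; print("L-R len",np.linalg.norm(d),"heading rel from edge",np.degrees(np.arctan2(d[1],d[0])-np.pi/2-jy))
E
python3 est.py 375 244 439 320
python3 - <<'E'
from h import *
s=pickle.load(open("scene_last.pkl","rb"));crop(s,255,215,65,50,12,"pics/s3b.png")
J=np.array([.5598,.1164]);y=np.radians(96.2);c,n=np.cos(y),np.sin(y)
for x,yy,z,l in((-25,87,38,"bridge near L"),(-25,-87,38,"bridge near R"),(25,-87,38,"far R")):
    X=[J[0]+(c*x-n*yy)/1000,J[1]+(n*x+c*yy)/1000,z/1000]; p=proj(s,X);print(l,(p-[200,165]+.5)*4-.5)
E
```

```text
tool-based centre in jig [-193.1   14.7] heading rel -13.148389533540147 far corners L,R [-109.9   41.5] [-130.3  -46.2]
[0.5324 0.006  0.016 ] [-106.8   39.2]
[ 0.6269 -0.0122  0.016 ] [-135.1  -52.8]
L-R len 0.09628218689907206 heading rel from edge -17.071041348599824
bridge near L [416.57232829 150.46532391]
bridge near R [599.22398883 255.41677816]
far R [650.12110629 229.95569517]
```

View pics/s3b.png

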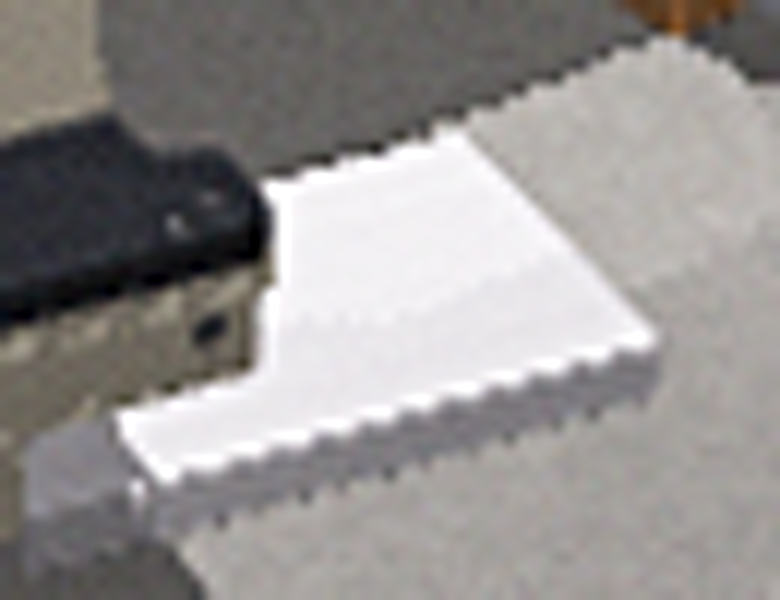

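```bash
python3 est.py 373 243 439 312; python3 est.py 272 359 439 312|tail -1
```

```text
tool-based centre in jig [-193.1   14.7] heading rel -13.148389533540147 far corners L,R [-109.9   41.5] [-130.3  -46.2]
[0.5306 0.0056 0.016 ] [-107.   41.]
[ 0.6198 -0.0067  0.016 ] [-128.9  -46.3]
L-R len 0.08999902204962902 heading rel from edge -14.035367776756088
L-R len 0.11956013675446348 heading rel from edge -283.3238441760792
```

The corrected corners agree with the tool-based pose to within about 3 mm and 1°. Next I'll go 42 mm straight.

>>> drive_tool(
  moves=[
    [0,0.04,0,0,0,0],
    [0,0.08,0,0,0,0],
    [0,0.12,0,0,0,0],
    [0,0.16,0,0,0,0],
    [0,0.2,0,0,0,0],
    [0,0.24,0,0,0,0],
    [0,0.28,0,0,0,0],
  ],
)

```text
clock: 3.85
tool_pos: [0.5609, -0.1188, 0.0056]
orientation: [179.9, 0.0, 173.1]
force: [-0.8, -3.9, 1.3]
opening: 0.0483
```

```bash
python3 look.py pics/s4.png; python3 est.py
python3 - <<'E'
from h import *
s=pickle.load(open("scene_last.pkl","rb"));crop(s,255,205,65,50,12,"pics/s4b.png")
# arc plan: gauge centre arcs radius .2 left by 13.1 deg; tool is .0845 behind centre
for a in np.radians([3.3,6.6,9.9,13.2]):
    R=.2; c=np.array([-R*(1-np.cos(a)),R*np.sin(a)]) # (lateral right +? , forward): tool x axis points left (gauge +y)
    # tool frame: y forward, x = left
    c[0]=-c[0]; t=c-.0845*np.array([np.sin(a),np.cos(a)])+[0,.0845]
    print(np.degrees(a), "tool x(left), y:",c, np.round((c-.0845*np.array([-np.sin(a)*-1,np.cos(a)])+[0,.0845])/.15,3), "rot z", -np.degrees(a)/60)
E
```

```text
tool-based centre in jig [-151.     4.8] heading rel -13.134073010222744 far corners L,R [-67.7  31.6] [-88.1 -56.1]
3.3 tool x(left), y: [0.00033164 0.01151281] [-0.03   0.078] rot z -0.055
6.6 tool x(left), y: [0.00132545 0.02298743] [-0.056  0.157] rot z -0.11
9.9 tool x(left), y: [0.00297813 0.03438582] [-0.077  0.238] rot z -0.165
13.2 tool x(left), y: [0.00528422 0.04567017] [-0.093  0.319] rot z -0.22
```

View pics/s4b.png

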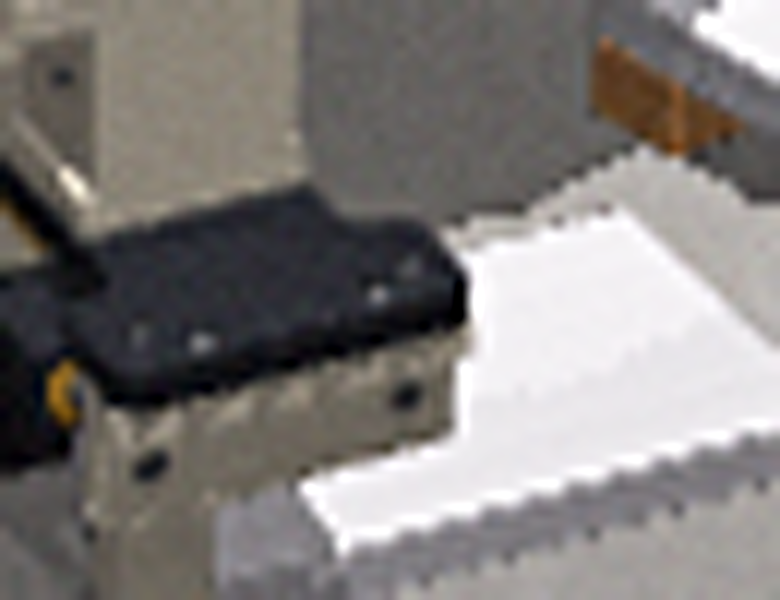

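The plate is still flush with the fingers. Now the 13° left arc.

>>> drive_tool(
  moves=[
    [-0.015,0.039,0,0,0,-0.028],
    [-0.03,0.078,0,0,0,-0.055],
    [-0.043,0.117,0,0,0,-0.083],
    [-0.056,0.157,0,0,0,-0.11],
    [-0.067,0.197,0,0,0,-0.138],
    [-0.077,0.238,0,0,0,-0.165],
    [-0.085,0.279,0,0,0,-0.193],
    [-0.093,0.319,0,0,0,-0.22],
  ],
)

```text
clock: 4.7
tool_pos: [0.5809, -0.0717, 0.0056]
orientation: [179.9, 0.1, -173.6]
force: [1.2, -2.8, -1.4]
opening: 0.0483
```

```bash
python3 look.py pics/s5.png; python3 est.py;python3 - <<'E'
from h import *
s=pickle.load(open("scene_last.pkl","rb"));crop(s,270,190,80,60,10,"pics/s5b.png")
E
```

```text
tool-based centre in jig [-104.1   -0.7] heading rel 0.3220426759954874 far corners L,R [-29.4  44.7] [-28.8 -45.3]
```

View pics/s5b.png

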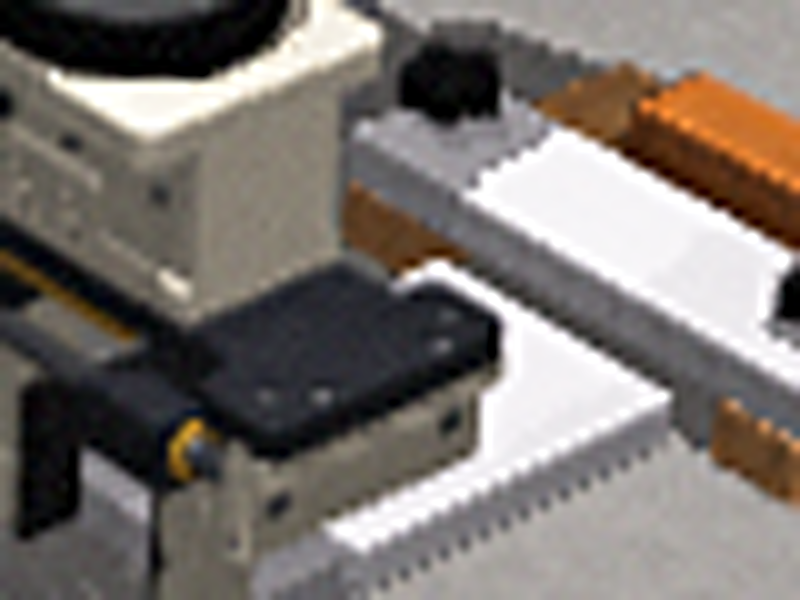

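```bash
python3 est.py 456 205 548 259; python3 est.py 426 319 548 259|tail -3
```

```text
tool-based centre in jig [-104.1   -0.7] heading rel 0.3220426759954874 far corners L,R [-29.4  44.7] [-28.8 -45.3]
[0.5217 0.0836 0.016 ] [-28.5  41.4]
[0.6094 0.0933 0.016 ] [-28.3 -46.8]
L-R len 0.08817487952521923 heading rel from edge -359.87185910933636
[ 0.6216 -0.0185  0.016 ] [-140.8  -46.8]
[0.6094 0.0933 0.016 ] [-28.3 -46.8]
L-R len 0.11248276013926777 heading rel from edge -269.9747656137176
```

The plate is square to within 0.1° and its y is about -2 mm. Its far end is at x = -28 mm, just at the rails' mouth. Push straight on for 75 mm, drifting 2 mm towards +y.

>>> drive_tool(
  moves=[
    [0.002,0.05,0,0,0,0],
    [0.004,0.11,0,0,0,0],
    [0.006,0.17,0,0,0,0],
    [0.008,0.23,0,0,0,0],
    [0.01,0.29,0,0,0,0],
    [0.012,0.35,0,0,0,0],
    [0.014,0.4,0,0,0,0],
    [0.015,0.45,0,0,0,0],
  ],
)

```text
clock: 5.55
tool_pos: [0.5712, -0.0035, 0.0057]
orientation: [179.9, 0.1, -173.5]
force: [0.4, -2.2, -1.3]
opening: 0.0484
```

```bash
python3 look.py pics/s6.png; python3 est.py;python3 - <<'E'
from h import *
s=pickle.load(open("scene_last.pkl","rb"));crop(s,285,180,100,75,8,"pics/s6b.png")
E
```

```text
tool-based centre in jig [-35.1   1.9] heading rel 0.3518335600012166 far corners L,R [39.7 47.4] [ 40.2 -42.6]
```

View pics/s6b.png

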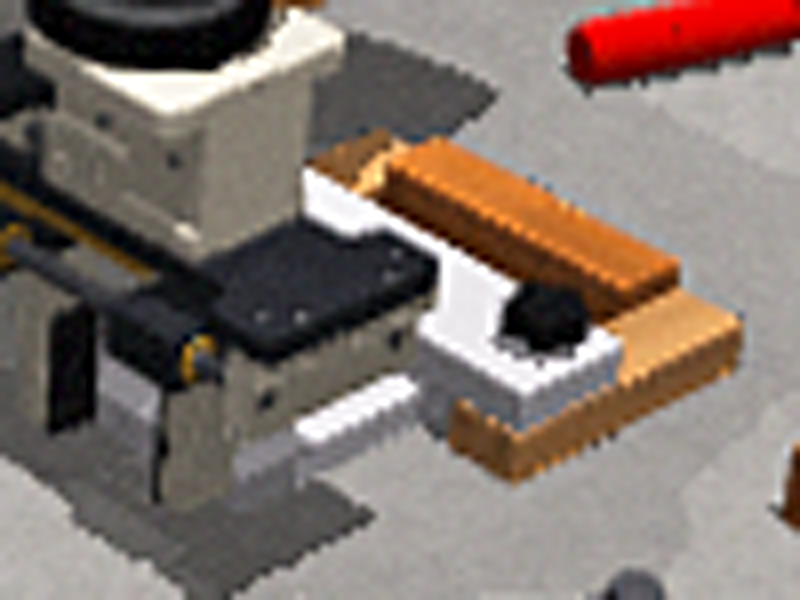

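The plate is under the bridge with clearance, the gripper stands clear of the bridge, and the force is only about 2 N. About 20 mm remain, so I'll go slowly and watch for the stop.

>>> drive_tool(
  moves=[
    [0,0.03,0,0,0,0],
    [0,0.06,0,0,0,0],
    [0,0.085,0,0,0,0],
    [0,0.1,0,0,0,0],
    [0,0.11,0,0,0,0],
    [0,0.11,0,0,0,0],
  ],
)

```text
clock: 6.2
tool_pos: [0.5694, 0.014, 0.0058]
orientation: [179.9, 0.1, -173.5]
force: [0.8, -0.8, 0.2]
opening: 0.0485
```

```bash
python3 est.py
```

```text
tool-based centre in jig [-18.4   2. ] heading rel 0.3476237349214134 far corners L,R [56.4 47.5] [ 56.9 -42.5]
```

>>> drive_tool(
  moves=[
    [0,0.007,0,0,0,0],
    [0,0.014,0,0,0,0],
    [0,0.02,0,0,0,0],
    [0,0.02,0,0,0,0],
  ],
)

```text
clock: 6.6
tool_pos: [0.5689, 0.0148, 0.0058]
orientation: [-180.0, 0.0, -173.5]
force: [3.4, -15.1, -1.0]
opening: 0.0481
```

>>> drive_tool(
  moves=[
    [0,0.006,0,0,0,0],
    [0,0.012,0,0,0,0],
    [0,0.012,0,0,0,0],
  ],
)

```text
clock: 6.9
tool_pos: [0.5688, 0.0147, 0.0059]
orientation: [-179.9, 0.0, -173.5]
force: [3.7, -14.0, -0.9]
opening: 0.0482
```

```bash
python3 est.py
```

```text
tool-based centre in jig [-17.5   2.4] heading rel 0.27651833290333355 far corners L,R [57.2 47.8] [ 57.7 -42.2]
```

The force jumped to about 15 N and motion stopped at an estimated x of -17.5 mm. That matches the stop as measured in the image (56–57 mm instead of the nominal 60). The plate seems to be on the stop, so I'll back straight off, lift, clear the view and check.

>>> drive_tool(
  moves=[
    [0,-0.04,0,0,0,0],
    [0,-0.12,0,0,0,0],
    [0,-0.25,0,0,0,0],
    [0,-0.4,0,0,0,0],
    [0,-0.4,-0.3,0,0,0],
    [0,-0.4,-0.6,0,0,0],
    [0,-0.4,-0.9,0,0,0],
    [0,-0.4,-1,0,0,0],
  ],
)

```text
clock: 7.7
tool_pos: [0.578, -0.0447, 0.1614]
orientation: [-179.9, 0.5, -173.5]
force: [1.1, -0.4, -0.3]
opening: 0.048
```

>>> drive_tool(
  moves=[
    [0,-0.3,-0.3,0,0,0],
    [0,-0.6,-0.3,0,0,0],
    [0,-0.9,-0.3,0,0,0],
    [0,-1,-0.3,0,0,0],
    [0,-1,-0.3,0,0,0],
  ],
)

```text
clock: 8.2
tool_pos: [0.5944, -0.1966, 0.2064]
orientation: [-179.9, 0.5, -173.7]
force: [-0.1, 0.5, -0.8]
opening: 0.048
```

>>> drive_tool(
  moves=[
    [0.3,-0.3,0,0,0,0],
    [0.6,-0.6,0,0,0,0],
    [0.9,-0.9,0,0,0,0],
    [1,-1,0,0,0,0],
    [1,-1,0,0,0,0],
  ],
)

```text
clock: 8.7
tool_pos: [0.4591, -0.364, 0.2055]
orientation: [-179.9, 0.5, -173.8]
force: [-0.1, 0.1, -0.5]
opening: 0.0485
```

Run:
```python
from h import *
from plant import vision
s=vision.snapshot("top");pickle.dump(s,open("topE.pkl","wb"));crop(s,175,150,80,90,6,"pics/tE.png")
cv2.imwrite("pics/tEfull.png",s["pixels"][:,:,::-1])
s=vision.snapshot("scene");pickle.dump(s,open("scene_last.pkl","wb"));crop(s,285,175,100,75,8,"pics/sE.png")
```

```text
(no output)
```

View pics/tE.png

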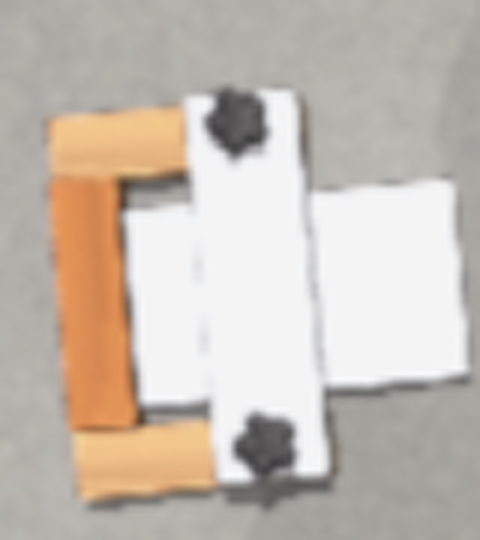

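View pics/sE.png

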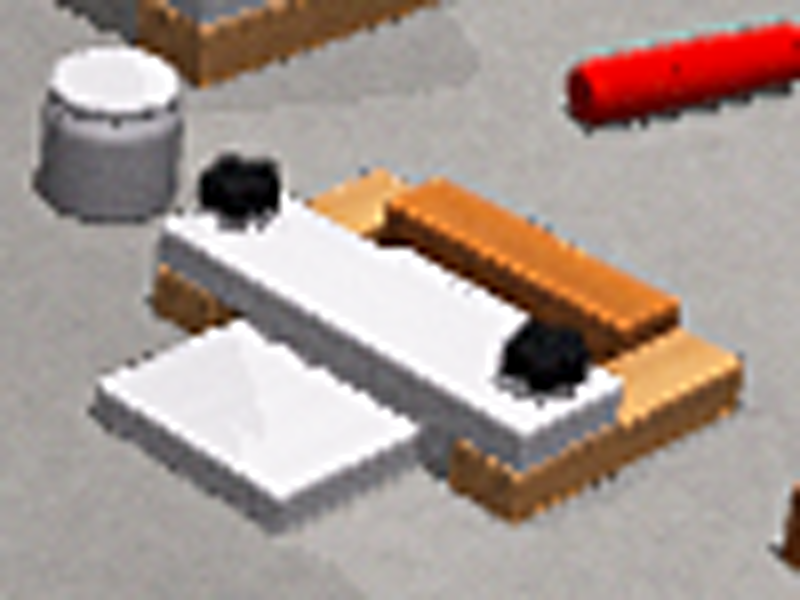

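View pics/tEfull.png

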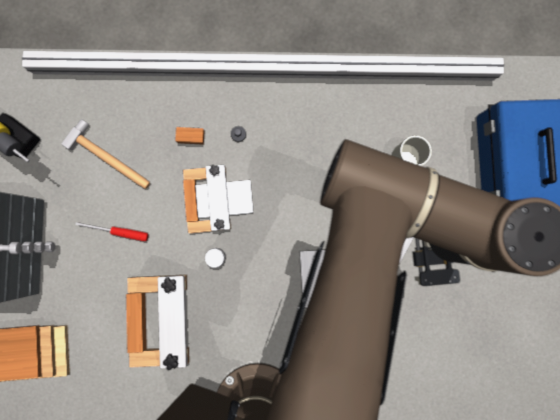

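The top crop shows the far edge running along the stop's face from (124,210) to (140,405), with no visible gap and no tilt. The near end runs from (455,182) to (468,378). Everything else in view is where it was. I'll do a numeric check.

Run:
```python
from h import *
s=pickle.load(open("topE.pkl","rb"));s0=pickle.load(open("top0.pkl","rb"))
J=np.array([.5598,.1164]);y=np.radians(96.2);A=np.array([[np.cos(y),-np.sin(y)],[np.sin(y),np.cos(y)]])
f=lambda u,v,z:1000*((ray(s,175+(u+.5)/6-.5,150+(v+.5)/6-.5,z)[:2]-J)@A)
a,b=f(455,182,.016),f(468,378,.016)
print("near end",a,b,"angle",np.degrees(np.arctan2(-(b-a)[0],(b-a)[1])))
c,d=f(126,210,.016),f(140,405,.016);print("far end",c,d)
print("stop top edge",f(120,182,.03),f(137,425,.03))
print("rails inner",f(165,176,.02),f(180,425,.02),"bridge near edge",f(300,92,.038),f(330,472,.038))
d=cv2.absdiff(s["pixels"],s0["pixels"]).max(2)
for n,x0,y0,w,h in(("offcut",172,122,34,26),("wheel",228,122,24,24),("tin",203,246,24,24),("sd",75,218,75,25),("hammer",60,118,95,72)):
    print(n,np.median(d[y0:y0+h,x0:x0+w]),(d[y0:y0+h,x0:x0+w]>60).sum())
```

```text
near end [-92.56351438 -40.25990412] [-90.43304805  49.47051114] angle -1.360116288222692
far end [ 57.8016709  -41.50994637] [58.59442725 47.74848653]
stop top edge [ 56.96841538 -52.34369041] [58.13059297 57.5337935 ]
rails inner [ 38.197384   -54.76263531] [40.63314789 58.7268807 ] bridge near edge [-28.0640432  -84.03250328] [-26.85702659  86.84480592]
offcut 25.0 0
wheel 24.5 0
tin 20.0 0
sd 25.0 0
hammer 25.0 0
```

All the readings agree: the gauge is seated, within about 1° of square and centred to a few millimetres. The bridge edge shows the same 2–3 mm offset as the near end, so that is measuring bias. The arm is clear at 0.2 m. Handing in.

```bash
python3 -c "
from plant import ticket,sensors
print(sensors.get_obs()['force']);print(ticket.close_job())"
```

```text
[ 0.2678335  -0.34899957  0.87569912]
the job is handed in; nothing more can be done
None
```

I pushed the plate farthest from the base with two fingertips on its near end, along the table and under the small jig's bridge. It went 62 mm straight, through a 13° left arc, then straight in until it met the stop. The force rose from about 2 N to 15 N there. I then backed off, lifted clear and handed in at about 9 s; no verdict is reported.

**Last checks:**
- **Against the stop:** The far end lies along the stop face with no visible gap, at 58–59 mm against 57–58 mm for the stop's top edge. The near end is at -90 to -93 mm (nominal -90). The bridge's near edge reads 2–3 mm off in the same direction, so I took that as measuring bias.
- **Square and centred:** The angle is 0.5° from the far edge and 1.4° from the near edge, against a limit of 3.4°. The plate is off centre by 2–5 mm, against a limit of 17 mm.
- **Other things:** The offcut, wheel, tin, screwdriver and hammer show no change between the first and last top pictures. The glue, mug and wrench were partly hidden by the arm in the last picture, so I did not check them by image. The gripper stayed high near them.

**Disagreement:** The tool-based estimate of the final x was -17.5 mm. The home value is -15 mm and the limit is -20 to -10 mm. The stop itself measured 2–4 mm short of its nominal place, so this fits calibration error rather than a real gap.

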